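# Index the plate and hold the punch in the guard window

## Robot

A 6-joint arm with a two-finger parallel gripper is mounted at the origin on the work surface. World frame = base frame: x ahead of the robot, y to its left, z up, the work surface at z = 0. Lengths are in m, angles in rad, forces in N, time in s.
With the tool pointing down it reaches from about 0.35 to 0.775 m from the base axis. Payload 5.5 kg.
Tool frame: the origin (TCP) lies at the very end of the fingers, on their centre line; the grasp point (between the pads) lies env.pinch_z behind it (env.pinch_z is the distance from the TCP to the grasp point, in m); z points along the fingers, y is the line along which they close (so a half turn about z gives the same grasp; the last joint's range is limited). The gripper opens to 85 mm and grips with 20 to 120 N. Pads are 22 mm wide; open, the fingers measure 114 mm over their backs; the gripper's body (76 mm by 85 mm) begins 54 mm behind the grasp point. The pads swing forward as they close: fully open they stand 13 mm farther back than shut.
Start: joints at [-1.277, 0.313, 0.046, 1.304, 0, 1.431], TCP at [0.242, -0.522, 0.231] pointing down, gripper open.
Joint ranges: [-2.76, 2.76], [-0.86, 1.69], [-1.03, 1.26], [-2.2, 2.34], [-1.47, 1.5], [-3.14, 3.14]. Speed limits (rad/s): [2.57, 2.57, 3.14, 3.14, 3.14, 3.14].

## Interface

Orientations are given as a unit quaternion [w, x, y, z].
In Python, from workcell import env, eyes gives the robot as it stands.
- The arm moves only by the shell command python3 -m jog 'ROWS' [FORCE]. ROWS is JSON, one flat list of numbers, 7 for each row, row after row: the shift along the world's x, y, z as a fraction of full scale, then the turn, a rotation vector about the world's x, y, z as a fraction of full scale, then the opening, from -1 (shut) to 1 (fully open), so that 0 is half open. A call has 1 to 12 rows; each row is the pose to reach, as a shift and turn from the pose commanded when the call began, turning the shorter way round; what a row does not reach only later rows make up. Full scale, the value 1, is 20 cm for a shift and pi rad for a turn. A row lasts 1/12 s, in which the tool goes at most 41.7 mm and 7.16 degrees, less where a joint would pass 70% of its speed; a pose out of reach is approached as far as the arm can. A call with a number of a shift or a turn outside -1 to 1 is refused whole. A call with a gripper value outside its range is refused whole. The fingers move at their own pace and stop on an object; FORCE is the grip in N (left out, the last holds). Time passes only in rows, so rows that repeat a pose let the fingers close. It gives the time, the measured TCP pose, the force, the opening and the grip force at its end, in the units of the state.
- env.get_state(): the state, without advancing time (a new reading comes with each control period).
- eyes.read_camera(name): name is "side" or "top" or "wrist"; returns (picture, depth): 384x512x3 uint8, red, green, blue; 384x512 float32, m along the optical axis (not along the pixel's ray), 0 where there is no reading.
- eyes.calibration(name): a dict with "fx", "fy", "cx", "cy" (pixels), "R" (3x3) and "t" (3): a world point X has camera coordinates R X + t; the wrist camera has in their place "tool_from_camera" (4x4, takes a point from camera to tool coordinates, whose origin is the TCP and whose axes are the flange's). Camera axes: x right, y down, z forward; pixel columns grow to the right and rows downward; lengths in m; the calibration is good to about 2 mm. The wrist camera is an equidistant fisheye: a pixel r from the principal point sees the ray r / f radians off the axis. A picture is of the moment at which its call begins: read the wrist's pose just before it. calibration takes no time and is no camera call.
- env.hand_in(): hands the job in; it is judged then, once.
The state is a dict: "clock": time; "joint_pos": joint angles; "qvel": joint speeds; "tau": joint torques, N m; "tcp_pos": TCP position; "orientation": TCP orientation; "wrist_force": force on the tool from outside, world axes, zero at the start; "ft_torque": the same for the moment, N m; "finger_gap": finger opening in m; "grip_force": force on a finger pad.
Only numpy, scipy, OpenCV 4.12 (cv2) and the standard library are available. Lean on these libraries where they do the work, as an engineer would, in place of code of your own. Each camera call takes 0.05 s, during which the arm holds its last target. There are 200 camera calls.

## Task

On the small x-y table, slide the carrier by its post until its round dimple is right under the fixed pointer and pause there a moment, then move it on until the cross is right under the pointer and leave it there. Then take the flat punch out of its wooden rack, pass its blade straight down through the window in the guard and keep holding it there, upright, with the blade's tip about 12 mm down in the carrier's slot and the handle clear of the guard: finish with the punch still in the grip. Do not disturb the tape roll, glue bottle or parts bin.

Things in the scene. Friction and masses are not known exactly. Their poses are not given: they have to be found in the camera images.
- station: Fixed punching station: grey base 270 x 290 mm, 18 mm high; on its +y side a column (60 x 30 mm, 135 mm from the origin) with a bridge holding a steel guard plate (70 mm in x, 80 mm in y, top 122 mm above the bench, underside 110 mm) over the carrier. Nothing fixed on it is higher than 125 mm. Origin on the bench straight under the window's centre; x away from the robot, z up.
- pointer_tip (a point): Tip of the fixed brass needle pointer, 70 mm to the -y side of the window's centre, 3 mm above the carrier plate; it slopes down to the tip from the guard plate. Axes are the station's.
- window (a point): Centre of the window in the guard plate, at the plate's top face: a rectangular hole 12 mm along the station's x and 32 mm along its y, right through the 12 mm plate, edges bevelled 2 mm. Axes are the station's.
- dimple (a point): Centre of the round black dimple (8 mm across) on the carrier's top face, 66 mm above the bench. From the cross it lies 30 mm to -x and 20 mm to -y of the station's axes. Moves with the carrier.
- cross (a point): Centre of the engraved black cross (arms 16 mm long) on the carrier's top face. Moves with the carrier.
- slot (a point): Centre of the through slot (20 mm in x, 40 mm in y, open below) in the carrier's aluminium plate (180 x 160 mm, 16 mm thick), at the top face, 66 mm above the bench. 70 mm to +y of the cross, so it is under the window when the cross is under the pointer. Moves with the carrier.
- post (a point): Point on the axis of the carrier's upright round grip post (dark steel, 20 mm diameter, 45 mm tall, with a foot flange 30 mm across and 6 mm high), 28 mm above the carrier plate and 17 mm below the post's top; 110 mm to -x and 30 mm to -y of the slot's centre. Moves with the carrier.
- carrier (a joint): Carrier's slide along the station's x (m): 0 when the cross is under the pointer in x, grows to +x, stops at 0.045 either way. Drags with about 2 N and stays where it is left.
- saddle (a joint): Slide under the carrier along the station's y (m), carrying it: 0 when the cross is under the pointer in y, grows to +y, stops at 0.042 either way. Drags with about 2 N and stays where it is left.
- rack: Wooden block fixed to the bench, 70 x 85 mm, 70 mm high, with an upright slot 14 mm (x) by 34 mm (y), its floor 8 mm above the bench; the punch stands in it. Origin on the bench under its centre.
- punch: Flat punch, 0.18 to 0.35 kg, upright in the rack: steel blade 10 mm (its x) by 30 mm (its y), 85 mm long, last 8 mm reduced to 7 x 27 mm; black handle 22 mm (x) by 40 mm (y) from 85 to 137 mm above the tip, steel cap to 141 mm. Origin at the centre of the blade's tip, z up. Its x lies along the rack's x; in the window it must lie along the station's x, either way round.
- tape_roll: Yellow tape roll lying flat, 90 mm across, 24 mm high. Bystander. Origin under its centre.
- glue_bottle: White bottle, 52 mm across, 110 mm tall. Bystander. Origin under its centre.
- parts_bin: Open blue plastic bin 130 x 100 mm, 60 mm high. Bystander. Origin under its centre.
Not all that is in view belongs to the job. There is more than one size of the punch; the job needs the smallest.

How it is judged:
On the way, in this order (a step that is already met when the one before it is completed fails the run):
1. the round dimple rests under the pointer (within 4 mm) (horizontal distance between dimple and pointer_tip below 0.004 m), for 0.3 s.
2. the cross rests under the pointer (within 4 mm) (horizontal distance between cross and pointer_tip below 0.004 m), for 0.3 s.
3. the punch is held clear above the guard (z of punch in the frame of window above 0.003 m and contact force between the fingers and punch above 2 N), for 0.1 s.
At the end, for the whole second after the job is handed in: Cross within 4 mm of under the pointer; punch through the window, upright within 4 degrees, within 5 mm of the window's centre, tip 4 to 26 mm below the carrier's top face (so the handle is clear of the guard and nothing carries it but the grip), at rest, gripped with over 2 N (horizontal distance between cross and pointer_tip below 0.004 m and z of punch in the frame of slot between -0.026 and -0.004 m and horizontal distance between punch and window below 0.005 m and angle between punch's own z axis and vertical below 0.07 rad and angle between the x axis of punch and the x axis of station, either way round below 0.2 rad and contact force between the fingers and punch above 2 N and linear speed of punch below 0.02 m/s); the arm keeps its last pose, push and grip.
It fails at once if the tape roll is pushed away from its place (distance of tape_roll from where it was at the start of the episode above 0.03 m).
It fails at once if the glue bottle is pushed away from its place (distance of glue_bottle from where it was at the start of the episode above 0.03 m).
It fails at once if the parts bin is pushed away from its place (distance of parts_bin from where it was at the start of the episode above 0.03 m).
It also fails if it takes over 58 s, if anything falls off the work surface, if the arm or the gripper's body presses on something with over 40 N, if the wrist force passes 120 N, or if a joint passes its speed limit or range.

## Working session

There is one attempt and no reset: what is moved stays moved. The work goes in short steps, Python scripts to look and compute and a shell command to move; the robot and the scene stay as the last step left them, time stands still between calls to the robot, and variables do not carry over. Pictures are saved under pics/ and viewed, at most 10 in all, crops included, and the job is handed in when it is done.

```bash
ls; mkdir -p pics
python3 - <<'E'
from workcell import env,eyes
import cv2,numpy as np
print(env.get_state(),env.pinch_z)
for n in("top","side"):
    p,d=eyes.read_camera(n);cv2.imwrite(f"pics/{n}0.png",p[:,:,::-1]);np.savez(f"{n}0.npz",p=p,d=d)
    print(n,eyes.calibration(n))
print(eyes.calibration("wrist"))
E
```

```text
pics
{'clock': 0.0, 'joint_pos': array([-1.27662482e+00,  3.13984270e-01,  4.49637568e-02,  1.30360262e+00,
       -1.17876563e-05,  1.43122633e+00]), 'qvel': array([ 6.02004509e-04,  1.55549622e-03,  1.47938680e-04,  3.77721172e-05,
        5.14900459e-04, -1.34673076e-03]), 'tau': array([ 6.05737823e-04, -4.80626714e+01,  2.98535049e+01,  1.93014223e-02,
       -1.52106686e-04,  1.99276474e-05]), 'tcp_pos': array([ 0.24150594, -0.52125046,  0.23041183]), 'orientation': array([-9.10220495e-04,  9.76575156e-01,  2.15174651e-01, -7.64126929e-05]), 'wrist_force': array([ 0.02367706, -0.46585566,  0.55936752]), 'ft_torque': array([ 0.03174804, -0.01521759, -0.01767581]), 'grip_force': 0.0, 'finger_gap': 0.08559041573142324} 0.0187
top {'fx': 467.92007380622357, 'fy': 467.92007380622357, 'cx': 258.7914670111479, 'cy': 186.01042833294633, 'R': array([[ 0.02216056, -0.99968795,  0.01152916],
       [-0.98211972, -0.02392464, -0.18673098],
       [ 0.18694854, -0.00718495, -0.98234343]]), 't': array([-0.04943517,  0.58414115,  1.14324065])}
side {'fx': 389.17718508042026, 'fy': 389.17718508042026, 'cx': 256.8503893896365, 'cy': 191.9111760167623, 'R': array([[-0.778416  , -0.62772261,  0.00573236],
       [-0.38722576,  0.47295721, -0.79143394],
       [ 0.49408982, -0.61828456, -0.61122782]]), 't': array([0.43849775, 0.32464689, 0.84645353])}
{'fx': 297.3186396354542, 'fy': 297.3186396354542, 'cx': 255.444690641257, 'cy': 192.5733690907168, 'tool_from_camera': array([[-1.83179634e-03, -9.44199557e-01, -3.29368852e-01,
         8.40635407e-02],
       [ 9.99998049e-01, -1.97291491e-03,  9.42184239e-05,
         5.60732254e-04],
       [-7.38777714e-04, -3.29368037e-01,  9.44201329e-01,
        -1.44036004e-01],
       [ 0.00000000e+00,  0.00000000e+00,  0.00000000e+00,
         1.00000000e+00]])}
```

View pics/top0.png

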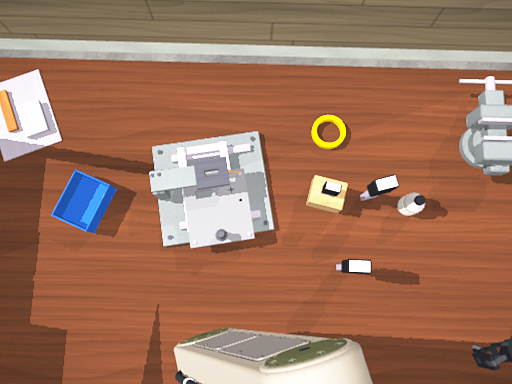

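View pics/side0.png

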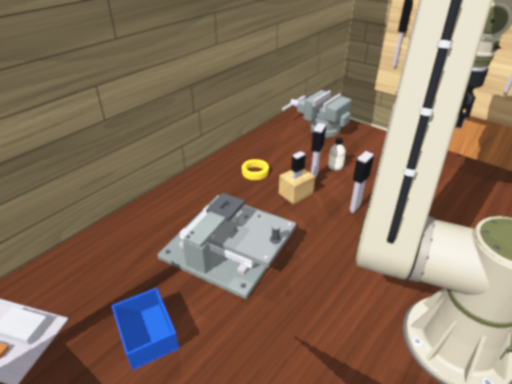

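Top view: the station is at about (212,188) with the post at (221,234), and the rack with a punch is at (327,193).

Candidates for the punch:
- the one in the rack, at (331,187)
- the free-standing one at (380,188), larger
- the free-standing one at (355,267), larger

The description says rack and smallest, so I choose (331,187) and check it in a close crop.

Run:
```python
import cv2
i=cv2.imread("pics/top0.png")[120:255,145:345]
cv2.imwrite("pics/crop0.png",cv2.resize(i,None,fx=4,fy=4,interpolation=cv2.INTER_CUBIC))
```

```text
(no output)
```

View pics/crop0.png

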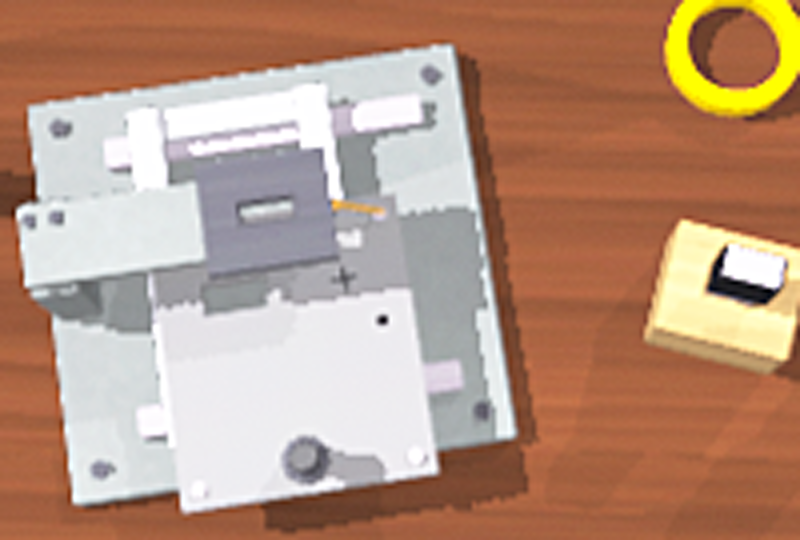

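The crop shows:
- cross at about (231,189.5)
- dimple at (240.7,200)
- pointer tip at (240.7,173)
- window at (211.5,172.5)
- post top at (222,233.7)
- punch cap at about (333,186.5) in the wooden rack

The rack punch is the right one.

```bash
cat > h.py <<'E'
import numpy as np,cv2
from workcell import env,eyes
from scipy.spatial.transform import Rotation as Ro
def RT():
    s=env.get_state();w,x,y,z=s["orientation"];return Ro.from_quat([x,y,z,w]).as_matrix(),s["tcp_pos"],s
def cast(n,uv,z):   # fixed camera pixel -> world point at height z
    c=eyes.calibration(n);r=np.array([(uv[0]-c["cx"])/c["fx"],(uv[1]-c["cy"])/c["fy"],1])
    o=-c["R"].T@c["t"];d=c["R"].T@r;return o+d*(z-o[2])/d[2]
def wray(uv,R,t):
    c=eyes.calibration("wrist");T=c["tool_from_camera"];v=np.array([uv[0]-c["cx"],uv[1]-c["cy"]]);r=np.hypot(*v);a=r/c["fx"]
    d=np.r_[np.sin(a)*v/max(r,1e-9),np.cos(a)];return t+R@T[:3,3],R@T[:3,:3]@d
def wcast(uv,z,R,t):
    o,d=wray(uv,R,t);return o+d*(z-o[2])/d[2]
def wproj(X,R,t):
    c=eyes.calibration("wrist");T=c["tool_from_camera"];p=T[:3,:3].T@(R.T@(X-t)-T[:3,3])
    a=np.arctan2(np.hypot(p[0],p[1]),p[2]);return np.array([c["cx"],c["cy"]])+c["fx"]*a*p[:2]/np.hypot(p[0],p[1])
E
python3 - <<'E'
from h import *
f=np.load("top0.npz");p,d=f["p"],f["d"]
q=lambda x,y:(x/4+145-.375,y/4+120-.375)
P={}
for n,(x,y,z) in dict(cross=(344,278,.066),dimple=(383,320,.066),ptr=(383,212,.069),win=(266,210,.122),post=(308,453,.111),cap=(756,268,.149),b1=(28,105,.018),b2=(452,45,.018),b3=(515,437,.018),b4=(75,503,.018),g1=(323,150,.122),g2=(337,258,.122)).items():
    u=q(x,y);P[n]=cast("top",u,z);r=d[int(round(u[1])),int(round(u[0]))]
    c=eyes.calibration("top");X=np.array([(u[0]-c["cx"])/c["fx"],(u[1]-c["cy"])/c["fy"],1])*r
    print(n,P[n].round(4),"depth z",(c["R"].T@(X-c["t"]))[2].round(3))
yaw=lambda a,b:np.degrees(np.arctan2(*(P[a]-P[b])[1::-1]))
print("yaw",yaw("b1","b4"),yaw("b2","b3"),yaw("g1","g2"),yaw("b1","b2")-90,yaw("b4","b3")-90)
print(yaw("cross","dimple")-np.degrees(np.arctan2(20,30)),np.linalg.norm(P["cross"]-P["dimple"]),np.linalg.norm((P["win"]-P["ptr"])[:2]),yaw("win","ptr")-90)
hsv=cv2.cvtColor(p,cv2.COLOR_RGB2HSV)
m=cv2.inRange(hsv,(12,60,120),(24,200,255));m[:,:300]=0;m[:, 350:]=0;m[:170]=0;m[215:]=0
ct=max(cv2.findContours(m,0,2)[0],key=cv2.contourArea);print(cv2.minAreaRect(ct),cv2.contourArea(ct))
b=cv2.boxPoints(cv2.minAreaRect(ct));print([cast("top",x,.07)[:2].round(4) for x in b])
E
```

```text
cross [0.5733 0.0354 0.066 ] depth z 0.068
dimple [0.547  0.0099 0.066 ] depth z 0.068
ptr [0.616  0.0119 0.069 ] depth z 0.068
win [0.6039 0.0811 0.122 ] depth z 0.016
post [0.4583 0.0509 0.111 ] depth z 0.07
cap [ 0.5701 -0.2119  0.149 ] depth z 0.151
b1 [0.6947 0.2534 0.018 ] depth z 0.003
b2 [ 0.7438 -0.0296  0.018 ] depth z -0.0
b3 [ 0.4798 -0.0765  0.018 ] depth z 0.017
b4 [0.4307 0.206  0.018 ] depth z 0.017
g1 [0.6423 0.0479 0.122 ] depth z 0.123
g2 [0.5753 0.037  0.122 ] depth z 0.123
yaw 10.167497149007975 10.075537180071848 9.191134405717834 9.855547886725944 9.856341014102526
10.374836664146528 0.036631813612467055 0.07025434564046183 9.937415111374534
((326.7059326171875, 194.1764678955078), (36.865413665771484, 32.98484420776367), 14.03624439239502) 265.0
[array([ 0.5348, -0.1525]), array([ 0.6176, -0.1725]), array([ 0.5966, -0.2635]), array([ 0.5143, -0.2422])]
```

```bash
python3 -m jog '[0.1,0.3,0.65,0,0,0.46,1, 0.25,1,0.65,0,0,0.46,1, 0.25,1,0.65,0,0,0.46,1, 0.25,1,0.65,0,0,0.46,1, 0.25,1,0.65,0,0,0.46,1, 0.25,1,0.65,0,0,0.46,1, 0.25,1,0.65,0,0,0.46,1, 0.25,1,0.65,0,0,0.46,1, 0.25,1,0.65,0,0,0.46,1, 0.25,1,0.65,0,0,0.46,1, 0.25,1,0.65,0,0,0.46,1, 0.25,1,0.65,0,0,0.46,1]' && python3 -m jog '[0.45,1,0,0,0,0.4575,1, 0.45,1,0,0,0,0.4575,1, 0.45,1,0,0,0,0.4575,1, 0.45,1,0,0,0,0.4575,1, 0.45,1,0,0,0,0.4575,1, 0.45,1,0,0,0,0.4575,1, 0.45,1,0,0,0,0.4575,1, 0.45,1,0,0,0,0.4575,1, 0.45,1,0,0,0,0.4575,1, 0.45,1,0,0,0,0.4575,1, 0.45,1,0,0,0,0.4575,1, 0.45,1,0,0,0,0.4575,1]'
```

```text
clock: 1.1
tcp_pos: [0.2916, -0.3215, 0.361]
orientation: [-0.0, 0.588, 0.809, 0.0]
wrist_force: [0.3, 0.1, 0.1]
finger_gap: 0.0854
grip_force: 0.0
clock: 2.1
tcp_pos: [0.3815, -0.1216, 0.361]
orientation: [-0.0, -0.09, 0.996, 0.0]
wrist_force: [-0.6, -0.6, -0.5]
finger_gap: 0.0854
grip_force: 0.0
```

```bash
python3 -m jog '[0.2,0.2,0,0,0,0,1, 0.37,0.6,-0.2,0,0,0,1, 0.37,0.83,-0.55,0,0,0,1, 0.37,0.83,-0.55,0,0,0,1, 0.37,0.83,-0.55,0,0,0,1, 0.37,0.83,-0.55,0,0,0,1, 0.37,0.83,-0.55,0,0,0,1, 0.37,0.83,-0.55,0,0,0,1, 0.37,0.83,-0.55,0,0,0,1]'
python3 - <<'E'
from h import *
R,t,s=RT();p,d=eyes.read_camera("wrist");np.savez("w1.npz",p=p,d=d,R=R,t=t);cv2.imwrite("pics/w1.png",cv2.resize(p[:,:,::-1],None,fx=1.5,fy=1.5))
for n,X in dict(post=(.4583,.053,.111),dimple=(.547,.0099,.066),cross=(.5733,.0354,.066),ptr=(.616,.0119,.069)).items(): print(n,wproj(np.array(X),R,t))
E
```

```text
clock: 2.85
tcp_pos: [0.4558, 0.0438, 0.252]
orientation: [0.0, -0.087, 0.996, -0.0]
wrist_force: [-0.2, -0.8, 0.4]
finger_gap: 0.0857
grip_force: 0.0
post [265.29088328 183.57499186]
dimple [217.27521261 233.88110432]
cross [234.41008429 254.79182883]
ptr [212.7516189  279.37263797]
```

View pics/w1.png

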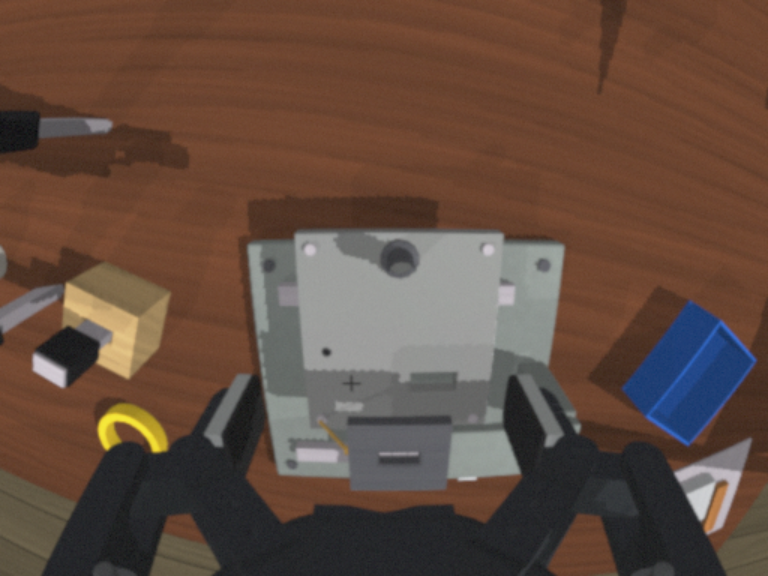

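The wrist view (1.5x scale) shows:
- dimple at (326,352)
- cross at (351,383)
- pointer tip at (320,419)
- post top near (400,265)

These match the predictions from the top view to about 1 px. Next I measure these points more finely.

Run:
```python
from h import *
f=np.load("w1.npz");p,d,R,t=f["p"],f["d"],f["R"],f["t"]
g=cv2.cvtColor(p,cv2.COLOR_RGB2GRAY)
def cen(u,v,r,th):
    w=np.clip(th-g[v-r:v+r+1,u-r:u+r+1].astype(float),0,None);y,x=np.mgrid[v-r:v+r+1,u-r:u+r+1];return (w*x).sum()/w.sum(),(w*y).sum()/w.sum()
D=wcast(cen(217,235,5,100),.066,R,t);C=wcast(cen(234,255,6,85),.066,R,t)
hs=cv2.cvtColor(p,cv2.COLOR_RGB2HSV);m=cv2.inRange(hs,(12,90,90),(30,255,255));m[:265]=0;m[310:]=0;m[:,:205]=0;m[:,240:]=0
v,u=np.nonzero(m);print(u.min(),v.min(),u.max(),v.max())
T=wcast((u.min(),v.min()),.069,R,t)
print("D",D,"C",C,"ptr",T)
ex=np.array([.985,.174]);ex/=np.linalg.norm(ex);ey=np.array([-ex[1],ex[0]])
print("C-D in station",(C-D)[:2]@ex,(C-D)[:2]@ey,"ptr-D world",(T-D)[:2])
print("post predicted",C[:2]-.11*ex+.04*ey, D[:2]-.08*ex+.06*ey)
print(g[164:192:1,250:282:2])
```

```text
213 281 231 302
D [0.54766487 0.00979059 0.066     ] C [0.57388997 0.03463191 0.066     ] ptr [0.61868929 0.01251221 0.069     ]
C-D in station 0.030146562869980444 0.01990055270638127 ptr-D world [0.07102442 0.00272162]
post predicted [0.45860885 0.05488684] [0.45844722 0.05495928]
[[110 112 109  89  73  78  82  80  81  91  96  96  98 115 151 149]
 [108 112 110  77  77  76  74  68  64  79  88  95  98 109 148 150]
 [111 113 102  75  76  74  66  61  61  65  73  92  99 104 140 151]
 [111 110  96  76  69  68  60  59  59  58  62  81 100 104 131 150]
 [109 110  88  73  70  61  61  62  57  59  62  69  96 104 117 150]
 [110 107  79  73  67  56  59  61  61  59  60  66  84 104 112 148]
 [110 109  79  71  63  54  59  60  60  58  60  65  78 104 109 144]
 [111 107  78  68  59  60  59  59  60  59  59  60  69 104 116 146]
 [111 107  75  72  60  60  56  57  58  59  64  62  71 103 115 149]
 [109 106  78  71  60  57  59  62  63  64  63  63  69 101 112 152]
 [110 106  76  72  60  59  62  64  70  72  69  67  66  99 111 155]
 [120 107  78  71  63  57  68  84  94  92  89  81  71  95 108 154]
 [143 110  8
[... 360 characters left out ...]
  99  94  95 107 134 158 162]
 [157 158 160 152 111  96  92  96  95  96  94  97 129 152 159 161]
 [158 158 160 157 137 104  94  95  92  95 100 114 150 158 159 160]
 [156 161 161 159 154 133 116 104 100 106 120 135 157 158 157 159]
 [159 159 159 160 158 154 147 135 124 134 148 155 158 158 159 159]
 [158 158 159 156 159 156 158 155 149 150 156 157 157 160 159 158]
 [156 157 160 158 159 157 158 157 154 159 161 157 159 159 158 158]
 [158 158 157 156 158 157 162 158 160 160 158 160 157 157 158 159]
 [159 157 159 156 158 156 158 161 156 158 159 159 160 159 159 158]
 [157 157 157 159 161 158 159 158 158 160 156 162 158 158 159 158]
 [158 157 157 159 156 160 160 158 161 160 159 157 161 159 158 157]]
```

```bash
python3 -m jog '[0.0135,0.055,-0.2,0,0,0,1, 0.0135,0.055,-0.4,0,0,0,1, 0.0135,0.055,-0.6,0,0,0,1, 0.0135,0.055,-0.75,0,0,0,1, 0.0135,0.055,-0.88,0,0,0,1, 0.0135,0.055,-0.88,0,0,0,1, 0.0135,0.055,-0.88,0,0,0,1]' 40 && python3 -m jog '[0,0,0,0,0,0,-1,0,0,0,0,0,0,-1,0,0,0,0,0,0,-1,0,0,0,0,0,0,-1,0,0,0,0,0,0,-1,0,0,0,0,0,0,-1,0,0,0,0,0,0,-1,0,0,0,0,0,0,-1,0,0,0,0,0,0,-1,0,0,0,0,0,0,-1]' 40
```

```text
clock: 3.48
tcp_pos: [0.458, 0.0543, 0.0755]
orientation: [-0.001, -0.086, 0.996, 0.0]
wrist_force: [-0.4, -0.3, 0.6]
finger_gap: 0.0855
grip_force: 0.0
clock: 4.32
tcp_pos: [0.459, 0.0554, 0.0763]
orientation: [0.001, -0.087, 0.996, 0.0]
wrist_force: [-1.1, 1.1, 5.5]
finger_gap: 0.0191
grip_force: 38.8
```

```bash
python3 -m jog '[0.05,0.0015,0,0,0,0,-1,0.1,0.003,0,0,0,0,-1,0.15,0.005,0,0,0,0,-1,0.2,0.007,0,0,0,0,-1,0.25,0.009,0,0,0,0,-1,0.3,0.01,0,0,0,0,-1,0.33,0.011,0,0,0,0,-1,0.35,0.0115,0,0,0,0,-1,0.35,0.0115,0,0,0,0,-1,0.35,0.0115,0,0,0,0,-1]'
cat > look.py <<'E'
from h import *
import sys
k=sys.argv[1]
p,d=eyes.read_camera("top");cv2.imwrite(f"pics/{k}t.png",p[:,:,::-1])
R,t,s=RT();w,d=eyes.read_camera("wrist");cv2.imwrite(f"pics/{k}w.png",w[:,:,::-1]);np.savez(k+".npz",p=p,w=w,R=R,t=t)
a=cv2.resize(p[145:220,200:275,::-1],(500,500),interpolation=2);c=wproj(np.array([.617,.0122,.068]),R,t);u,v=c.astype(int)
u=min(max(u,45),466);v=min(max(v,45),338)
b=cv2.resize(w[v-45:v+45,u-45:u+45,::-1],(300,300) if 0 else (400,400),interpolation=2)
o=np.zeros((500,800,3),np.uint8);o[:400,:400]=a if a.shape[0]==400 else cv2.resize(a,(400,400));o[:400,400:]=b
cv2.imwrite(f"pics/{k}.png",o[:400]);print("wrist crop origin",u-45,v-45,"scale",400/90,"top origin 200,145 scale",400/75)
E
python3 look.py L1
```

```text
clock: 5.15
tcp_pos: [0.5299, 0.058, 0.0763]
orientation: [0.001, -0.087, 0.996, 0.0]
wrist_force: [1.6, 1.6, 4.9]
finger_gap: 0.0192
grip_force: 39.0
wrist crop origin 130 288 scale 4.444444444444445 top origin 200,145 scale 5.333333333333333
```

View pics/L1.png

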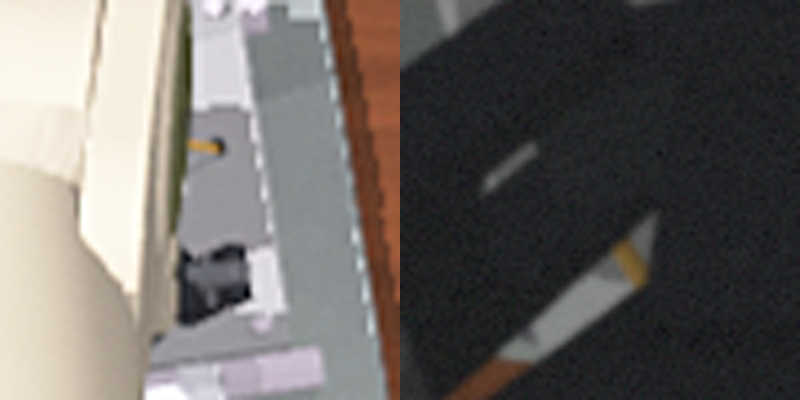

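The top camera shows the brass tip at crop (220,148), lying on the dark dimple at about (218,146). I measure the dimple numerically.

Run:
```python
from h import *
f=np.load("L1.npz");p=f["p"];g=cv2.cvtColor(p,cv2.COLOR_RGB2GRAY)
print(g[168:178,234:246]);print(p[168:178,234:246,0].astype(int)-p[168:178,234:246,2])
R,t,s=RT();print(s["tcp_pos"])
```

```text
[[ 65  92 145 152 151 152 151 151 151 151 150 149]
 [ 64  98 147 153 153 153 154 154 152 151 150 148]
 [ 70 103 146 154 152 143 128 136 152 151 150 149]
 [ 72 123 161 160 153 126  78  73 142 154 151 150]
 [ 71 126 152 152 150 145 118  44 118 153 153 151]
 [ 68 128 148 149 153 155 131  74 121 149 152 151]
 [ 68 144 158 149 144 140 128 122 147 155 151 151]
 [ 70 145 153 138 142 145 151 155 154 152 152 152]
 [ 76 136 140 142 150 154 152 154 153 152 151 152]
 [ 90 138 147 151 152 152 152 151 152 151 153 151]]
[[ 22   3  -3  -2  -2  -1  -3  -3  -2  -3  -1  -2]
 [ 21   8  -4  -5  -5  -3  -3  -2  -3  -1  -1  -3]
 [ 23  11  -8 -13 -11  -9  -7  -4  -3  -1  -3  -2]
 [ 21  70  73  50  40  25   4  -8  -4  -3  -3  -1]
 [ 21  73 114 118 112 121 110  40  -5  -3  -1  -3]
 [ 26   5  13  34  39  67  77  26  -7  -2  -3  -2]
 [ 27  -5  -9 -10 -11 -11 -12  -9  -3  -3  -2  -2]
 [ 29  -2  -5  -3  -2  -3  -4  -2  -3  -3  -2  -2]
 [ 26  -2  -3  -2  -4  -2  -2  -1  -2  -2  -1  -2]
 [ 23  -2  -1  -3  -1  -2   0  -3  -3  -1  -3  -3]]
[0.52971439 0.05795445 0.07629734]
```

Dimple and tip agree to within about 1.5 mm. I trim x by −1.5 mm and pause, then go on to the cross.

```bash
python3 -m jog '[-0.007,0,0,0,0,0,-1,-0.007,0,0,0,0,0,-1,-0.007,0,0,0,0,0,-1,-0.007,0,0,0,0,0,-1,-0.007,0,0,0,0,0,-1,-0.007,0,0,0,0,0,-1,-0.007,0,0,0,0,0,-1,-0.007,0,0,0,0,0,-1]' && python3 -m jog '[-0.03,-0.025,0,0,0,0,-1,-0.06,-0.05,0,0,0,0,-1,-0.09,-0.08,0,0,0,0,-1,-0.12,-0.11,0,0,0,0,-1,-0.13,-0.1245,0,0,0,0,-1,-0.13,-0.1245,0,0,0,0,-1,-0.13,-0.1245,0,0,0,0,-1,-0.13,-0.1245,0,0,0,0,-1]'
python3 - <<'E'
from h import *
p,d=eyes.read_camera("top");cv2.imwrite("pics/L2.png",cv2.resize(p[150:220,195:275,::-1],(640,560),interpolation=2));np.savez("L2.npz",p=p)
E
```

```text
clock: 5.92
tcp_pos: [0.528, 0.0576, 0.0763]
orientation: [0.001, -0.087, 0.996, 0.0]
wrist_force: [2.0, 1.1, 6.0]
finger_gap: 0.0191
grip_force: 39.3
clock: 6.58
tcp_pos: [0.5009, 0.032, 0.0762]
orientation: [0.0, -0.087, 0.996, -0.001]
wrist_force: [-1.8, -1.9, 9.3]
finger_gap: 0.0186
grip_force: 40.1
```

View pics/L2.png

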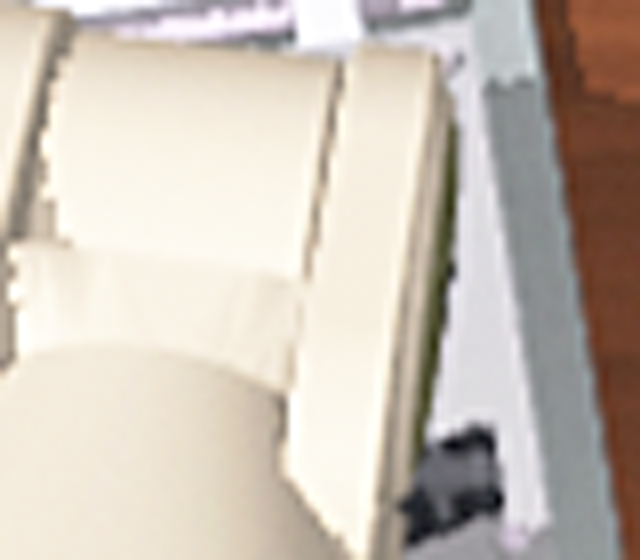

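The arm hides the cross in this view. I release, rise, and look again with the wrist camera.

```bash
python3 -m jog '[0,0,0,0,0,0,0.5,0,0,0,0,0,0,0.5,0,0,0,0,0,0,0.5,0,0,0,0,0,0,0.5,0,0,0,0,0,0,0.5,0,0,0,0,0,0,0.5,0,0,0.2,0,0,0,1,0,0,0.4,0,0,0,1,-0.1,0,0.6,0,0,0,1,-0.2,0,0.8,0,0,0,1,-0.2,0,0.8,0,0,0,1,-0.2,0,0.8,0,0,0,1]'
python3 - <<'E'
from h import *
R,t,s=RT();w,d=eyes.read_camera("wrist");p,d=eyes.read_camera("top");np.savez("L3.npz",p=p,w=w,R=R,t=t)
u,v=wproj(np.array([.617,.0122,.068]),R,t).astype(int);print(u,v)
o=np.hstack([cv2.resize(p[150:200,215:265,::-1],(400,400),interpolation=2),cv2.resize(w[v-25:v+25,u-25:u+25,::-1],(400,400),interpolation=2)])
cv2.imwrite("pics/L3.png",o)
E
```

```text
clock: 7.63
tcp_pos: [0.462, 0.0325, 0.2384]
orientation: [0.003, -0.087, 0.996, -0.001]
wrist_force: [0.3, -0.4, -0.6]
finger_gap: 0.0855
grip_force: 0.0
220 282
```

View pics/L3.png

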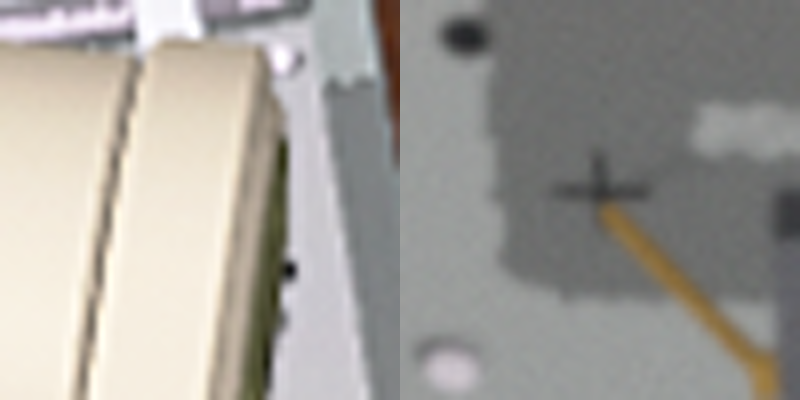

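The cross is at crop (601,189) and the tip at (607,205). The tip is 3 mm higher, so parallax accounts for about 13 crop px of the downward offset, leaving the cross about 1 mm off. The carrier is set. Next I measure the window from above.

```bash
python3 -m jog '[0.2,0.1,0.06,0,0,0,1,0.4,0.2,0.06,0,0,0,1,0.565,0.2225,0.06,0,0,0,1,0.565,0.2225,0.06,0,0,0,1,0.565,0.2225,0.06,0,0,0,1,0.565,0.2225,0.06,0,0,0,1,0.565,0.2225,0.06,0,0,0,1,0.565,0.2225,0.06,0,0,0,1]'
cat > wz.py <<'E'
from h import *
def grab(name):
    R,t,s=RT();w,d=eyes.read_camera("wrist");np.savez(name,w=w,d=d,R=R,t=t);cv2.imwrite(f"pics/{name}.png",w[:,:,::-1]);return R,t,w,d
def zmap(d,R,t):
    c=eyes.calibration("wrist");T=c["tool_from_camera"];v,u=np.mgrid[:384,:512].astype(float);x,y=u-c["cx"],v-c["cy"];r=np.hypot(x,y)+1e-9;a=r/c["fx"]
    P=np.stack([d*np.tan(a)*x/r,d*np.tan(a)*y/r,d],-1)@(R@T[:3,:3]).T+t+R@T[:3,3];return P
E
python3 - <<'E'
from wz import *
R,t,w,d=grab("win");P=zmap(d,R,t)
u,v=wproj(np.array([.604,.081,.122]),R,t).astype(int);print(t,u,v)
g=cv2.cvtColor(w,cv2.COLOR_RGB2GRAY)
print((P[v-18:v+20,u-26:u+28:2,2]*1000).round().astype(int));print(g[v-18:v+20:1,u-26:u+28:2])
E
```

```text
clock: 8.4
tcp_pos: [0.5729, 0.0768, 0.2473]
orientation: [-0.0, -0.087, 0.996, 0.0]
wrist_force: [-0.1, -0.1, -0.7]
finger_gap: 0.0853
grip_force: 0.0
[0.57286091 0.0768149  0.24730967] 255 214
[[124 123 125 ... 123 123 124]
 [125 123 123 ... 122 123 123]
 [123 124 123 ... 122 123 123]
 ...
 [124 123 124 ... 123 123 123]
 [124 123 123 ... 123 124 124]
 [123 124 124 ... 124 122 123]]
[[91 92 93 ... 93 93 93]
 [93 96 95 ... 94 96 93]
 [92 92 94 ... 93 94 93]
 ...
 [96 93 92 ... 91 93 93]
 [92 91 91 ... 89 94 91]
 [91 93 92 ... 94 94 94]]
```

Run:
```python
from wz import *
f=np.load("win.npz") if __import__("os").path.exists("win.npz") else np.load("win");w,d,R,t=f["w"],f["d"],f["R"],f["t"];P=zmap(d,R,t);g=cv2.cvtColor(w,cv2.COLOR_RGB2GRAY).astype(int)
np.set_printoptions(linewidth=200,threshold=9**9)
print(g[198:232,230:282:2]);print((P[198:232,230:282:2,2]*1000).round().astype(int))
```

```text
[[ 95  92  94  94  94  96  93  93  94  94  92  92  93  94  92  93  94  92  91  93  92  96  94  95  94  93]
 [ 93  93  91  93  93  92  94  91  92  91  94  92  90  91  93  91  91  91  93  94  91  93  93  93  95  92]
 [ 92  96  94  92  91  89  91  93  92  93  90  91  95  94  90  93  94  93  91  92  91  92  94  90  91  94]
 [ 92  90  95  91  88  93  92  93  92  92  91  95  93  90  94  95  90  92  93  95  90  88  90  92  91  90]
 [ 93  94  89  93  93  91  94  92  90  91  91  91  93  90  90  91  93  91  91  96  90  88  91  92  90  88]
 [ 93  89  91  93  92  90  91  93  92  91  92  91  94  91  95  92  92  91  93  93  89  90  89  92  92  90]
 [ 91  91  91  90  93  92  92  92  91  90  93  93  91  89  88  92  90  92  93  93  93  95  91  94  92  92]
 [ 95  91  93  91  92  90  90  90  91  91  88  94  91  90  94  90  91  92  91  91  90  92  92  90  88  92]
 [ 87  90  90  91  90  88  88  92  90  90  90  92  85  89  90  86  91  88  93  93  88  89  92  88  92  92]
 [ 88  91  90  88  87  85  88  87  91  88  86  89  87  88  90  88  86  85  88  90  90  87  90  90  90  89]
 [ 91  87  89  88  83  87  86 
[... 5477 characters left out ...]
 123 122 123 123 124 123 124 123 123 123 125 124 123 124]
 [123 124 124 124 124 124 124 124 123 124 124 123 123 123 124 123 123 124 124 123 124 124 124 124 123 124]
 [124 124 123 124 124 123 124 124 124 122 123 125 123 123 124 123 122 122 123 123 123 123 124 123 123 123]
 [125 123 124 123 123 124 123 123 124 123 124 123 123 124 124 123 123 124 123 123 122 124 125 125 124 123]
 [124 124 125 124 123 124 124 123 124 123 123 122 123 123 123 125 123 123 123 123 124 123 123 123 123 124]
 [124 123 123 123 123 124 123 123 123 123 123 124 124 123 124 124 123 123 123 124 124 124 123 124 123 125]
 [124 123 123 123 123 122 123 125 123 124 123 125 122 123 123 123 123 124 123 123 124 123 124 123 123 123]]
```

Run:
```python
from wz import *
f=np.load("win.npz");w,d,R,t=f["w"],f["d"],f["R"],f["t"];P=zmap(d,R,t)
m=(P[...,2]<.09).astype(np.uint8);m[:200]=0;m[225:]=0;m[:,:225]=0;m[:,290:]=0
v,u=np.nonzero(m);cols=range(u.min()+2,u.max()-1)
top=[v[u==c].min()-.5 for c in cols];bot=[v[u==c].max()+.5 for c in cols]
print(u.min(),u.max(),np.polyfit(list(cols),top,1),np.mean(top),np.polyfit(list(cols),bot,1),np.mean(bot))
uc=(u.min()+u.max())/2
a=wcast((uc,np.mean(top)),.120,R,t);b=wcast((uc,np.mean(bot)),.110,R,t);print(a,b,"dist",np.linalg.norm((a-b)[:2]),"centre",(a+b)/2)
l=wcast((u.min()-.5,213),.12,R,t);r=wcast((u.max()+.5,213),.12,R,t);print("width",np.linalg.norm(l-r))
l=wcast((u.min()-.5,np.polyval(np.polyfit(list(cols),top,1),u.min())),.12,R,t);r=wcast((u.max()+.5,np.polyval(np.polyfit(list(cols),top,1),u.max())),.12,R,t)
print("yaw",np.degrees(np.arctan2(*(l-r)[1::-1])), "toolx",np.degrees(np.arctan2(R[1,0],R[0,0])))
# slot top edges in gray: visible carrier plate; cross check pointer/cross from L3
g=np.load("L3.npz");q=lambda x,y:wcast(((x-400)/8+220-25,y/8+282-25),.066,g["R"],g["t"])
print("cross",q(601,189),"tip",wcast(((607-400)/8+195,205/8+257),.069,g["R"],g["t"]))
```

```text
240 271 [-4.67980296e-02  2.21135468e+02] 209.17857142857142 [2.91147877e-16 2.16500000e+02] 216.5
[0.59867153 0.0802132  0.12      ] [0.61078092 0.08231634 0.11      ] dist 0.01229067090007121 centre [0.60472623 0.08126477 0.115     ]
width 0.03175502958249896
yaw -77.30276036384265 toolx -170.0214721922223
cross [0.61595219 0.01095706 0.066     ] tip [0.61676342 0.01235233 0.069     ]
```

Window centre is (0.6047, 0.0813). Its measured size is 12.3 x 31.8 mm against the nominal 12 x 32, and it agrees with pointer + 70 mm. Next, the punch.

```bash
python3 -m jog '[0,-0.2,0.14,0,0,-0.03,1,-0.05,-0.4,0.14,0,0,-0.06,1,-0.1,-0.6,0.14,0,0,-0.1,1,-0.13,-0.8,0.14,0,0,-0.128,1,-0.17,-1,0.14,0,0,-0.128,1,-0.17,-1,0.14,0,0,-0.128,1]' && python3 -m jog '[0,-0.2,0,0,0,0,1,0,-0.41,0,0,0,0,1,0,-0.41,0,0,0,0,1,0,-0.41,0,0,0,0,1,0,-0.41,0,0,0,0,1,0,-0.41,0,0,0,0,1]'
python3 - <<'E'
from wz import *
R,t,w,d=grab("cap");P=zmap(d,R,t);print("toolx",np.degrees(np.arctan2(R[1,0],R[0,0])))
for lo,hi,n in((.14,.16,"cap"),(.062,.078,"rack")):
    m=((P[...,2]>lo)&(P[...,2]<hi)&(np.hypot(P[...,0]-.57,P[...,1]+.21)<.065)).astype(np.uint8)
    m=cv2.morphologyEx(m,cv2.MORPH_OPEN,np.ones((3,3)))
    c=max(cv2.findContours(m,0,1)[0],key=cv2.contourArea)
    z=np.median(P[...,2][m>0]);W=np.array([wcast(q[0],.149 if n=="cap" else .07,R,t)[:2] for q in c],np.float32)*1000
    r=cv2.minAreaRect(W);print(n,z,r,cv2.boundingRect(c))
g=w[170:270,205:305,::-1];cv2.imwrite("pics/capc.png",cv2.resize(g,(500,500)))
E
```

```text
clock: 8.95
tcp_pos: [0.5383, -0.129, 0.2763]
orientation: [0.001, 0.117, 0.993, -0.002]
wrist_force: [0.8, -0.4, -0.3]
finger_gap: 0.0855
grip_force: 0.0
clock: 9.45
tcp_pos: [0.5397, -0.2037, 0.2758]
orientation: [0.0, 0.113, 0.994, 0.0]
wrist_force: [-0.3, 0.1, 0.3]
finger_gap: 0.0855
grip_force: 0.0
toolx 167.01927156548837
cap 0.1499550425162233 ((568.493896484375, -210.5362548828125), (38.799285888671875, 23.658273696899414), 76.74278259277344) (237, 201, 40, 23)
rack 0.07132584354568847 ((570.1906127929688, -210.69920349121094), (85.78569030761719, 72.32049560546875), 76.57111358642578) (222, 160, 71, 56)
```

View pics/capc.png

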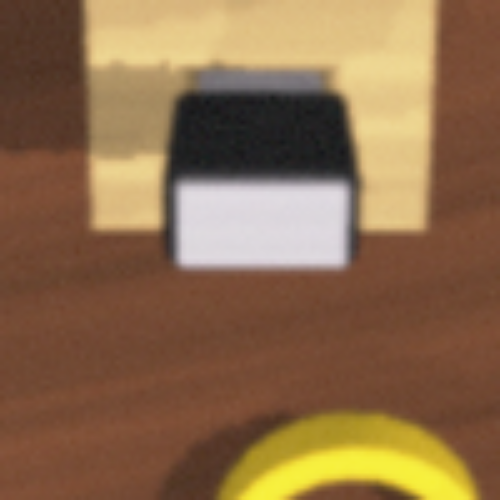

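The crop shows the white cap, black handle and blade in the rack slot, upright and aligned with the tool. This is the small punch: the cap is at 0.150 m and the blade fits the 34 mm slot. The rack measures 85.8 x 72.3 mm, centred at (0.570, -0.211), with yaw -13.3°.

```bash
python3 -m jog '[0.1515,-0.035,0,0,0,-0.002,1,0.1515,-0.035,-0.2,0,0,-0.002,1,0.1515,-0.035,-0.4,0,0,-0.002,1,0.1515,-0.035,-0.6,0,0,-0.002,1,0.1515,-0.035,-0.8,0,0,-0.002,1,0.1515,-0.035,-0.88,0,0,-0.002,1,0.1515,-0.035,-0.88,0,0,-0.002,1,0.1515,-0.035,-0.88,0,0,-0.002,1]' 60 && python3 -m jog '[0,0,0,0,0,0,-1,0,0,0,0,0,0,-1,0,0,0,0,0,0,-1,0,0,0,0,0,0,-1,0,0,0,0,0,0,-1,0,0,0,0,0,0,-1,0,0,0,0,0,0,-1,0,0,0,0,0,0,-1]' 60
```

```text
clock: 10.17
tcp_pos: [0.5699, -0.2103, 0.099]
orientation: [-0.001, 0.116, 0.993, 0.0]
wrist_force: [-0.5, -1.4, 1.4]
finger_gap: 0.0857
grip_force: 0.0
clock: 10.83
tcp_pos: [0.5715, -0.2123, 0.1013]
orientation: [0.002, 0.117, 0.993, -0.0]
wrist_force: [0.5, 0.7, 6.6]
finger_gap: 0.0396
grip_force: 60.4
```

```bash
python3 -m jog '[0,0,0.05,0,0,0,-1,0,0,0.15,0,0,0,-1,0,0,0.3,0,0,0,-1,0,0,0.45,0,0,0,-1,0,0,0.6,0,0,0,-1,0,0,0.75,0,0,0,-1,0,0,0.9,0,0,0,-1,0,0,0.9,0,0,0,-1,0,0,0.9,0,0,0,-1,0,0,0.9,0,0,0,-1]'
python3 - <<'E'
from wz import *
R,t,w,d=grab("held");P=zmap(d,R,t);T=(P-t)@R   # tool coords
print(t,[wproj(t+R@np.array([0,0,z]),R,t).round(1) for z in(-.04,0,.03,.06,.093)])
ok=(d>0)&(abs(T[...,1])<.03)&(abs(T[...,0])<.03)&(T[...,2]>-.06)&(T[...,2]<.12)
for a in np.arange(-.06,.12,.01):
    m=ok&(T[...,2]>=a)&(T[...,2]<a+.01)
    if m.sum()>5: q=T[m];print(round(a,3),m.sum(),"x",np.percentile(q[:,0],[5,50,95]).round(4),"y",np.percentile(q[:,1],[2,50,98]).round(4))
i=w[150:384,140:380,::-1];cv2.imwrite("pics/heldc.png",cv2.resize(i,None,fx=2.5,fy=2.5))
E
```

```text
clock: 11.67
tcp_pos: [0.5699, -0.2118, 0.2787]
orientation: [-0.0, 0.117, 0.993, 0.0]
wrist_force: [0.0, 0.1, -2.9]
finger_gap: 0.0395
grip_force: 61.5
[ 0.56987112 -0.21182185  0.27872806] [array([258.2, 297. ]), array([257.7, 251.8]), array([257.4, 228.4]), array([257.2, 210.6]), array([257. , 195.6])]
-0.06 955 x [0.0016 0.0123 0.0131] y [-0.0296  0.018   0.0294]
-0.05 4883 x [-0.0062  0.0073  0.0124] y [-0.0264 -0.001   0.0254]
-0.04 1582 x [0.0076 0.0116 0.0123] y [-0.0267 -0.0005  0.0274]
-0.03 1350 x [0.0074 0.0115 0.0122] y [-0.0273 -0.      0.0286]
-0.02 1110 x [0.0075 0.0116 0.0123] y [-0.0274  0.0001  0.0286]
-0.01 736 x [0.0107 0.0115 0.012 ] y [-0.0255 -0.0009  0.0237]
0.0 244 x [0.0107 0.0114 0.012 ] y [-0.0196 -0.0029  0.0178]
0.01 131 x [0.0052 0.0056 0.0061] y [-0.0149  0.0021  0.0139]
0.02 324 x [0.0051 0.0056 0.006 ] y [-0.0146 -0.0003  0.0141]
0.03 278 x [0.0052 0.0056 0.006 ] y [-0.0147 -0.0003  0.0141]
0.04 246 x [0.0052 0.0056 0.006 ] y [-0.0144  0.0004  0.0144]
0.05 213 x [0.0052 0.0056 0.0059] y [-0.0145 -0.0002  0.0143]
0.06 185 x [0.0052 0.0056 0.0059] y [-0.0143 -0.0001  0.0144]
0.07 170 x [0.0052 0.0055 0.006 ] y [-0.0139  0.0007  0.0147]
0.08 79 x [0.005  0.0055 0.0059] y [-0.0138 -0.0001  0.0149]
0.09 28 x [0.0036 0.004  0.0042] y [-0.0122  0.0004  0.0129]
```

View pics/heldc.png

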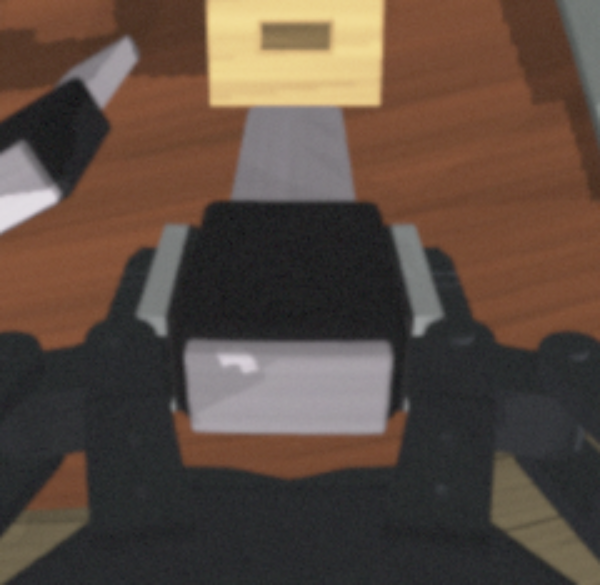

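The punch is held upright: the blade face sits at a constant tool x of +5.5 mm, so the blade's centre is within 0.5 mm of the tool axis. The tip is about 93.5 mm below the TCP. Next I carry it to above the window.

```bash
python3 -m jog '[0.01,0.1,0,0,0,0.02,-1,0.03,0.25,0,0,0,0.05,-1,0.06,0.4,0,0,0,0.08,-1,0.09,0.55,0,0,0,0.11,-1,0.11,0.7,0,0,0,0.13,-1,0.13,0.85,0,0,0,0.13,-1,0.15,1,0,0,0,0.13,-1,0.15,1,0,0,0,0.13,-1,0.15,1,0,0,0,0.13,-1]' && python3 -m jog '[0.01,0.15,0,0,0,0,-1,0.02,0.3,0,0,0,0,-1,0.0265,0.42,0,0,0,0,-1,0.0265,0.466,0,0,0,0,-1,0.0265,0.466,0,0,0,0,-1,0.0265,0.466,0,0,0,0,-1,0.0265,0.466,0,0,0,0,-1,0.0265,0.466,0,0,0,0,-1,0.0265,0.466,0,0,0,0,-1]'
python3 - <<'E'
from h import *
R,t,s=RT();print(t,np.degrees(np.arctan2(R[1,0],R[0,0])),"err",np.array([.6052,.0814])-t[:2])
E
```

```text
clock: 12.47
tcp_pos: [0.5994, -0.0101, 0.2774]
orientation: [-0.002, -0.089, 0.996, 0.0]
wrist_force: [-0.5, -0.3, -1.9]
finger_gap: 0.0394
grip_force: 61.5
clock: 13.22
tcp_pos: [0.6057, 0.0799, 0.2793]
orientation: [-0.0, -0.086, 0.996, -0.0]
wrist_force: [0.4, 0.1, -2.5]
finger_gap: 0.0392
grip_force: 61.4
[0.60566182 0.07990855 0.27927009] -170.10346485112683 err [-0.00046182  0.00149145]
```

```bash
python3 -m jog '[0,0.005,-0.1,0,0,0,-1,0,0.005,-0.2,0,0,0,-1,0,0.005,-0.27,0,0,0,-1,0,0.005,-0.27,0,0,0,-1,0,0.005,-0.27,0,0,0,-1,0,0.005,-0.27,0,0,0,-1,0,0.005,-0.27,0,0,0,-1,0,0.005,-0.27,0,0,0,-1]'
python3 - <<'E'
from wz import *
for k in range(5):
    R,t,s=RT();print(t.round(4),np.degrees(np.arctan2(R[1,0],R[0,0])).round(2));w,d=eyes.read_camera("wrist")
P=zmap(d,R,t);T=(P-t)@R
m=(abs(P[...,2]-.1235)<.003)&(T[...,0]>.012);q=P[m];print(q.shape,np.percentile(q[:,2],[5,50,95]))
# window's visible near edge vs blade: holes below the plate near the window
c=np.array([.6047,.0813]);e=np.array([.985,.1736]);ey=np.array([-.1736,.985]);L=(P[...,:2]-c)
a,b=L@e,L@ey
h=(P[...,2]<.118)&(abs(a)<.02)&(abs(b)<.022)&(P[...,2]>.02);v,u=np.nonzero(h);print(len(u))
if len(u):print(u.min(),u.max(),v.min(),v.max())
bl=(abs(T[...,1])<.02)&(T[...,2]>.03)&(T[...,2]<.1)&(abs(T[...,0]-.0055)<.002);v,u=np.nonzero(bl)
print("blade px",np.percentile(u,[1,99]),v.min(),v.max(),"y",np.percentile(T[...,1][bl],[2,98]))
np.savez("ab",w=w,R=R,t=t)
E
```

```text
clock: 13.88
tcp_pos: [0.6063, 0.0822, 0.2267]
orientation: [0.001, -0.087, 0.996, -0.0]
wrist_force: [0.2, 0.7, -1.2]
finger_gap: 0.0393
grip_force: 61.5
[0.6063 0.0822 0.2267] -170.0
[0.6062 0.0822 0.2265] -170.0
[0.6061 0.0823 0.2263] -170.0
[0.6059 0.0823 0.226 ] -169.99
[0.6058 0.0823 0.2258] -169.99
(4269, 3) [0.12082339 0.12279234 0.12430374]
327
238 273 183 194
blade px [236. 278.] 192 221 y [-0.01416752  0.01471979]
```

Run:
```python
from wz import *
R,t,w,d=grab("ab2");P=zmap(d,R,t);T=(P-t)@R;print(t)
c=np.array([.6047,.0813]);a=(P[...,:2]-c)@[.985,.1736];b=(P[...,:2]-c)@[-.1736,.985]
h=((P[...,2]<.09)&(abs(a)<.04)&(abs(b)<.022)&(P[...,2]>.05)).astype(np.uint8);h[:, :225]=0;h[:,285:]=0;h[:175]=0;h[200:]=0
v,u=np.nonzero(h)
cols=[x for x in set(u) if (u==x).sum()>3];lip=np.mean([v[u==x].min()-.5 for x in cols])
print(min(cols),max(cols),lip,v.max())
tl=lambda uv,z:(wcast(uv,z,R,t)-t)@R
print("lip tool",tl(((min(cols)+max(cols))/2,lip),.12),"sides",tl((min(cols)-.5,lip+3),.12)[1],tl((max(cols)+.5,lip+3),.12)[1])
for z0 in(.075,.08,.085,.09):
    bl=(abs(T[...,1])<.02)&(T[...,2]>z0)&(T[...,2]<z0+.005)&(abs(T[...,0]-.005)<.003);print(z0,bl.sum(),np.percentile(T[bl][:,1],[2,98]) if bl.sum() else 0,np.median(T[bl][:,0]) if bl.sum() else 0)
```

```text
[0.60571473 0.08235256 0.22567088]
239 273 183.1 192
lip tool [ 0.00759309 -0.00063349  0.10566678] sides -0.0160992273069197 0.014826995273597978
0.075 77 [-0.01373821  0.01479804] 0.005993565811584463
0.08 74 [-0.01329641  0.01513549] 0.0060061695063146165
0.085 8 [-0.0102858   0.01333093] 0.004844722258712067
0.09 25 [-0.01197445  0.01233539] 0.004467732699395996
```

Blade versus window, measured directly in the tool frame: about −0.8 mm in x and −1 mm in y to correct. I trim that and go down partway, watching the force.

```bash
python3 -m jog '[-0.003,-0.005,0,0,0,0,-1,-0.003,-0.005,0,0,0,0,-1,-0.003,-0.005,-0.02,0,0,0,-1,-0.003,-0.005,-0.04,0,0,0,-1,-0.003,-0.005,-0.06,0,0,0,-1,-0.003,-0.005,-0.08,0,0,0,-1,-0.003,-0.005,-0.1,0,0,0,-1,-0.003,-0.005,-0.12,0,0,0,-1,-0.003,-0.005,-0.12,0,0,0,-1]'
```

```text
clock: 14.93
tcp_pos: [0.6044, 0.0813, 0.2]
orientation: [-0.001, -0.087, 0.996, 0.0]
wrist_force: [0.3, 0.2, -2.1]
finger_gap: 0.0394
grip_force: 61.5
```

```bash
python3 -m jog '[0,0,-0.03,0,0,0,-1,0,0,-0.06,0,0,0,-1,0,0,-0.09,0,0,0,-1,0,0,-0.12,0,0,0,-1,0,0,-0.15,0,0,0,-1,0,0,-0.18,0,0,0,-1]' && python3 -m jog '[0,0,-0.02,0,0,0,-1,0,0,-0.04,0,0,0,-1,0,0,-0.06,0,0,0,-1,0,0,-0.08,0,0,0,-1,0,0,-0.08,0,0,0,-1,0,0,-0.08,0,0,0,-1,0,0,-0.08,0,0,0,-1]'
python3 - <<'E'
from wz import *
R,t,w,d=grab("fin");P=zmap(d,R,t);T=(P-t)@R
for a in(-.02,0,.01,.02):
    m=(abs(T[...,1])<.012)&(abs(T[...,0])<.02)&(T[...,2]>=a)&(T[...,2]<a+.005);print(a,m.sum(),np.median(T[m][:,0]) if m.sum() else 0)
print(t,"tip z",t[2]-.0935,"tilt deg",np.degrees(np.arccos(-R[2,2])))
p,_=eyes.read_camera("side");cv2.imwrite("pics/fin_s.png",cv2.resize(p[160:310,140:320,::-1],None,fx=3.5,fy=3.5))
E
```

```text
clock: 15.43
tcp_pos: [0.6048, 0.0813, 0.1645]
orientation: [-0.0, -0.087, 0.996, 0.0]
wrist_force: [0.1, 0.3, -2.1]
finger_gap: 0.0392
grip_force: 61.5
clock: 16.02
tcp_pos: [0.6051, 0.0813, 0.1496]
orientation: [0.0, -0.087, 0.996, 0.0]
wrist_force: [0.5, -0.5, -2.1]
finger_gap: 0.0392
grip_force: 61.5
-0.02 246 0.01231710707888843
0 148 0.011991899328555992
0.01 0 0
0.02 156 0.0060818113539702606
[0.60514855 0.081324   0.14955624] tip z 0.05605624140667481 tilt deg 0.023054523815784784
```

Run:
```python
from wz import *
f=np.load("fin.npz");w=f["w"];print(wproj(np.array([.6165,.012,.069]),f["R"],f["t"]))
a=cv2.resize(cv2.imread("pics/fin_s.png"),(400,333));b=cv2.resize(w[:,:,::-1],(400,300))
o=np.zeros((333,800,3),np.uint8);o[:,:400]=a;o[:300,400:]=b;cv2.imwrite("pics/fin2.png",o)
```

```text
[172.08918832 200.20892305]
```

View pics/fin2.png

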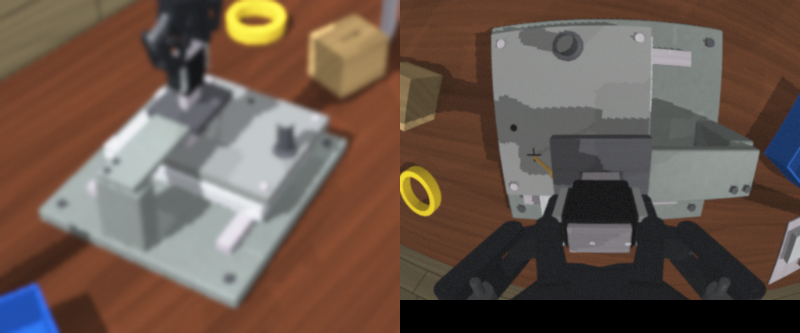

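The side view shows the blade going down into the guard window. The wrist view shows the cross at (533,155) still at the pointer tip, with the punch held upright.

```bash
python3 -c "
from workcell import env
print(env.hand_in())"
```

```text
the job is handed in; nothing more can be done
None
```

I handed the job in at about 16 s: the dimple paused under the pointer, then the cross was left within about 1.6 mm of the tip, and the small punch is held upright through the window with its tip about 10 mm down in the carrier's slot; no verdict came back.

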